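Pull the insert block out of a dry-block heater

ROBOT

A 6-joint arm with a two-finger parallel gripper is mounted at the origin on the work surface. World frame = base frame: x ahead of the robot, y to its left, z up, the work surface at z = 0. Lengths are in mm, angles in rad, forces in N, time in s.
With the tool pointing down it reaches from about 300 to 775 mm from the base axis. Payload 14.6 kg.
Tool frame: the origin (TCP) lies midway between the tips of the shut fingers; the grasp point (between the pads) lies 19 mm behind it (manip.tcp_to_grasp is the distance from the TCP to the grasp point, in mm); z points along the fingers, x is the direction in which the jaws open and shut, and the axes are right-handed (so a half turn about z gives the same grasp; the last joint's range is limited). The gripper opens to 94 mm and grips with 3 to 60 N. Pads are 16 mm wide; open, the fingers measure 119 mm over their backs; the gripper's body (75 mm by 177 mm) begins 78 mm behind the grasp point.
Start: joints at [-1.365, 0.3, 1.521, -0, 1.321, -0.067], TCP at [148.179, -529.653, 205.446] pointing down, gripper open.
Joint ranges: [-3.03, 3.03], [-0.79, 2.21], [0.23, 2.52], [-1.04, 4.18], [0, 3.07], [-2.55, 2.55]. Speed limits (rad/s): [2.22, 2.22, 2.57, 3.14, 3.14, 3.14].

INTERFACE

Orientations are given as [roll, pitch, yaw] about the fixed x, y, z axes, in that order (R = Rz(yaw) Ry(pitch) Rx(roll)).
In Python, from cell import manip gives the robot as it stands.
- The arm moves only by the tool arm_command, never from a script. Its argument "steps" is a list of rows, each a list of 3 entries, a list of its own where there are three numbers: the opening, from 0 (shut) to 1 (fully open), then the shift along the tool's x, y, z in cm, then the turn about the tool's z in rad. A call has 1 to 5 rows; each row shifts and turns the commanded pose from where the row before left it, along the tool's axes as they then stand; what a row does not reach is not made up. A row lasts 1/12 s, in which the tool goes at most 41.7 mm and 7.16 degrees, less where a joint would pass 70% of its speed; a pose out of reach is approached as far as the arm can. A call with a gripper value outside its range is refused whole. The fingers move at their own pace and stop on an object; "force" is the grip in N (left out, the last holds). Time passes only in rows, so rows that do not move let the fingers close. It gives the time, the measured TCP pose, the force and the opening at its end, in the units of the state.
- manip.read_state(): the state, without advancing time (a new reading comes with each control period).
- manip.camera(name): name is "side" or "top"; returns (picture, depth): 480x640x3 uint8, red, green, blue; 480x640 float32, mm along the optical axis (not along the pixel's ray), 0 where there is no reading.
- manip.calibration(name): a dict with "fx", "fy", "cx", "cy" (pixels), "R" (3x3) and "t" (3): a world point X has camera coordinates R X + t. Camera axes: x right, y down, z forward; pixel columns grow to the right and rows downward; lengths in mm; the calibration is good to about 2 mm. A picture is of the moment at which its call begins. calibration takes no time and is no camera call.
- manip.sign_off(): hands the job in, once; it reports no verdict.
The state is a dict: "clock": time; "joints": joint angles; "qd": joint speeds; "effort": joint torques, N m; "eef_pos": TCP position; "eef_rot": TCP orientation; "wrist_force": force on the tool from outside, world axes, zero at the start; "moment": the same for the moment, N m; "finger_gap": finger opening in mm.
Only numpy, scipy, OpenCV 4.12 (cv2) and the standard library are available. Lean on these libraries where they do the work, as an engineer would, in place of code of your own. Each camera call takes 0.05 s, during which the arm holds its last target.

TASK

Take the puller from its holder, find the slots of the keyed hole of the aluminium block in the heater, screw the puller in clockwise until its collar is tight on the block, the block staying down in its well meanwhile, then draw the block straight up out of the well and stand it in the middle of the cooling tile, leaving the puller screwed in. Work gently: let the thread draw the puller down without leaning on it or straining the block, lift without tipping or jerking, set the block down softly, handle it only by the puller and leave everything else on the bench alone.

Things in the scene. Friction and masses are not known exactly. Their poses are not given: they have to be found in the camera images.
- heater: White dry-block heater, a box 200 (x) x 150 (y) x 80 mm high, fixed on screw feet that hold its underside level, 2 to 10 mm above the bench; dark display and knob on its -x face. Origin: centre of its underside; z up.
- well (a point): Centre of the floor of the heater's rectangular well, 32 mm above the heater's underside; the well is 66.4 (heater x) x 52.4 (y) mm and 48 mm deep. Two spring plungers in its x walls, 18 mm above its floor, press on the block with about 6 N each and hold it by friction.
- block: Aluminium insert block, 64 (x) x 50 (y) x 50 mm tall, 0.3 to 0.55 kg, standing in the well with 1.2 mm play all round, its top about 2 mm proud of the heater. Origin: centre of its underside, axes along its sides, z up. In its top sits a round steel threaded insert, 42 mm wide, which turns in the block only under some 0.2 N m.
- hole (a point): Mouth of the insert's keyed hole, centre of the block's top, 50 mm above its underside (block axes). Bore 16.4 mm wide plus two opposite slots, 8.4 mm wide, reaching 14.2 mm from the centre. The slots lie within 23 degrees of block +x and -x; their exact direction is not measured: see it, or feel for it by turning the lightly pressed puller until its lugs drop 15.5 mm.
- thread (a point): On the hole's axis 15.5 mm below its mouth: lower side of the thread, where the lugs rest once through the slots (collar then 3 mm above the hole's mouth). Two starts, right-handed: clockwise from above goes down 3.2 mm per rad; axial play 1.5 mm. Lightly pressed, the collar meets the insert about 50 deg past the slots; tight at about 80, hard stop near 95; anticlockwise blocked.
- puller: Steel rod with collar and flat black handle, 0.22 kg, standing upright in the holder, collar on the holder's top. Origin: centre of the underside of the round collar (38 mm wide, 6 mm thick), z up along the rod. Stem and rod 14 mm wide; the tapered nose (8 mm wide at its end) ends 32.5 mm below the origin.
- handle (a point): Middle of the puller's handle, 48 mm above the puller's origin, puller axes; the handle is 56 (x) x 12 (y) x 24 mm tall. Grip it across its 12 mm.
- lugs (a point): On the puller's axis, 18.5 mm below its origin, level with the underside of its two lugs, which point to puller +x and -x: each 6 mm wide, 5 mm tall, reaching 13 mm from the axis. They pass the slots only when in line with them.
- holder: Grey plastic holder 80 x 80 x 46 mm, fixed, with a 31 mm wide hole through its middle in which the puller stands. Origin: centre of its underside.
- tile: Flat rectangular ceramic cooling tile 120 (x) x 110 (y) x 12 mm thick, fixed on the bench. Origin: centre of its underside; its top is 12 mm above the bench.
- spare_block: Another plain aluminium block 64x50x50 mm with six small dark tube wells and no keyed hole, standing loose on the bench; not part of the job. Origin: centre of its underside.
- reagent: Amber bottle with white cap, 60 mm wide, 120 mm tall; bystander. Origin: centre of its underside.
- jar: Small white jar 42 mm wide, 55 mm tall; bystander. Origin: centre of its underside.
- driver: Screwdriver 160 mm long, lying on the bench; bystander.
- tube_rack: White tube rack 60x110 mm, 63 mm tall with tubes; bystander. Origin: centre of its underside.
- beaker: Glass beaker 68 mm wide, 80 mm tall; bystander. Origin: centre of its underside.
- tip_box: Grey box with clear lid, 80x115 mm, 53 mm tall; bystander. Origin: centre of its underside.

How it is judged:
By the outcome, as a careful person would: the job done as asked, in the order asked, and still so for the second after the job is handed in, with the robot touching nothing.
It also fails if it takes over 72 s, if anything falls off the work surface, if the arm or the gripper's body presses on something with over 40 N, if the wrist force passes 120 N, or if a joint passes its speed limit or range.

## Working session

There is one attempt and no reset: what is moved stays moved. The work goes in short steps, Python scripts to look and compute and a tool call to move; the robot and the scene stay as the last step left them, time stands still between calls to the robot, and variables do not carry over. Pictures are saved under pics/ and viewed, and the job is handed in when it is done.

Besides the shell and the picture viewer there is one more tool, called after ">>>" as name(argument=value, ...) on one line, values as JSON. arm_command: Moves the arm, as the interface text tells. Its arguments: {"type":"object","properties":{"steps":{"type":"array","items":{"type":"array"}},"force":{"type":"number"}},"required":["steps"]}

```bash
mkdir -p pics; ls; python3 - <<'E'
from cell import manip
import cv2,numpy as np
print(manip.read_state())
for n in("top","side"):
    p,d=manip.camera(n); cv2.imwrite(f"pics/{n}0.png",p[:,:,::-1]); np.savez(f"pics/{n}0.npz",p=p,d=d)
    print(n,manip.calibration(n))
E
```

```text
pics
{'clock': 0.0, 'joints': array([-1.36460607e+00,  3.00523835e-01,  1.52164566e+00, -8.64808040e-06,
        1.32067366e+00, -6.65843985e-02]), 'qd': array([ 0.00015168, -0.00028934,  0.00208451, -0.00087975, -0.0006043 ,
       -0.00141887]), 'effort': array([-6.99309003e-04, -5.31808627e+01, -3.52737665e+01,  7.08849868e-02,
        2.43802113e-02, -4.85009537e-05]), 'eef_pos': array([ 148.11742735, -529.38516423,  204.83008223]), 'eef_rot': array([-3.14151781e+00,  1.24828842e-03, -1.29801947e+00]), 'wrist_force': array([-0.36191064,  0.27653219,  0.1602484 ]), 'moment': array([-0.00863089, -0.03142062,  0.01202038]), 'finger_gap': 93.63325140032121}
top {'fx': 536.338631143984, 'fy': 536.338631143984, 'cx': 322.5626532775459, 'cy': 239.06863733453972, 'R': array([[ 0.01021251, -0.99992988, -0.00599529],
       [-0.99290795, -0.00943023, -0.11851106],
       [ 0.11844621,  0.00716307, -0.99293463]]), 't': array([ -5.30626098, 563.02680673, 979.42907229])}
side {'fx': 448.9953271578363, 'fy': 448.9953271578363, 'cx': 321.2760090057167, 'cy': 241.58337571364868, 'R': array([[-9.88424070e-01, -1.51716198e-01, -2.28834810e-04],
       [-1.09606408e-01,  7.15121990e-01, -6.90352790e-01],
       [ 1.04901345e-01, -6.82336233e-01, -7.23472855e-01]]), 't': array([573.37352204, 121.53449849, 860.40970956])}
```

View pics/top0.png

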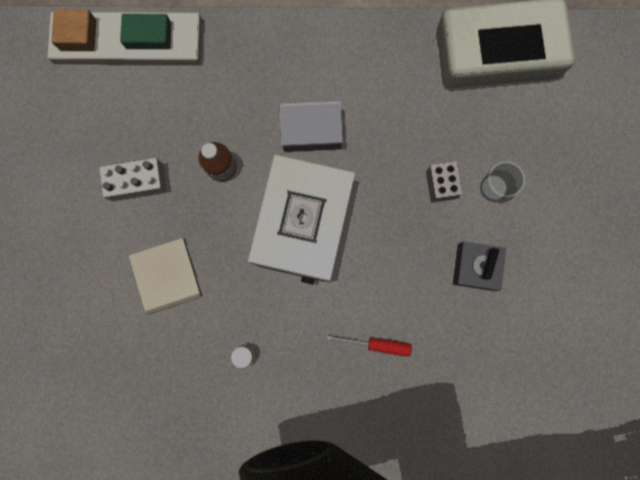

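View pics/side0.png

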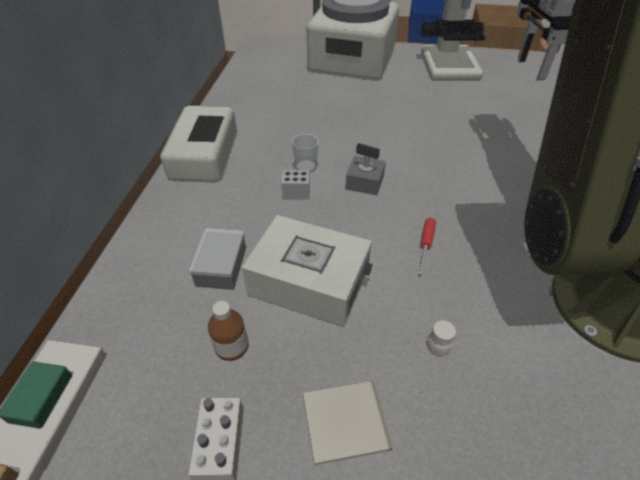

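```bash
cat > h.py <<'E'
from cell import manip
import cv2,numpy as np
C={n:manip.calibration(n) for n in("top","side")}
def ray(n,u,v):
    c=C[n]; R=np.array(c["R"]); t=np.array(c["t"])
    d=R.T@np.array([(u-c["cx"])/c["fx"],(v-c["cy"])/c["fy"],1]); return -R.T@t,d
def onz(n,u,v,z):
    o,d=ray(n,u,v); return o+d*(z-o[2])/d[2]
def px(n,X):
    c=C[n]; q=np.array(c["R"])@np.array(X)+c["t"]; return np.array([c["fx"]*q[0]/q[2]+c["cx"],c["fy"]*q[1]/q[2]+c["cy"]])
def cloud(n,d):
    c=C[n]; v,u=np.mgrid[:480,:640]; P=np.stack([(u-c["cx"])/c["fx"]*d,(v-c["cy"])/c["fy"]*d,d],-1)
    W=(P-np.array(c["t"]))@np.array(c["R"]); W[d==0]=np.nan; return W
def crop(n,p,u,v,w,h,s,f):
    q=p[v:v+h,u:u+w,::-1]; cv2.imwrite(f,cv2.resize(q,None,fx=s,fy=s,interpolation=cv2.INTER_CUBIC))
E
python3 - <<'E'
from h import *
t=np.load("pics/top0.npz");s=np.load("pics/side0.npz")
a=lambda p,u,v:cv2.resize(p[v:v+100,u:u+130,::-1],(400,300) if 0 else (390,300),interpolation=cv2.INTER_CUBIC)
im=np.vstack([np.hstack([a(t['p'],240,165),a(t['p'],420,220)]),np.hstack([a(s['p'],245,210),a(s['p'],300,125)])])
cv2.imwrite("pics/z0.png",im)
for n,z in(("top",t),("side",s)):
    W=cloud(n,z['d'])
    for u,v in ([(280,180),(303,215),(165,275),(467,255),(490,265),(60,230)] if n=="top" else [(340,250),(308,253),(345,420),(372,180)]):
        print(n,u,v,W[v,u].round(1))
E
```

```text
top 280 180 [664.   78.2  85.8]
top 303 215 [605.7  37.   51.9]
top 165 275 [493.3 301.2  13.9]
top 467 255 [ 534.5 -268.7   43.8]
top 490 265 [ 511.8 -292.3  104.8]
top 60 230 [579.6 513.8   3.5]
side 340 250 [541.7  18.   85.8]
side 308 253 [601.5  26.3  76.4]
side 345 420 [496.1 304.5  12.1]
side 372 180 [ 498.5 -252.4   44.6]
```

View pics/z0.png

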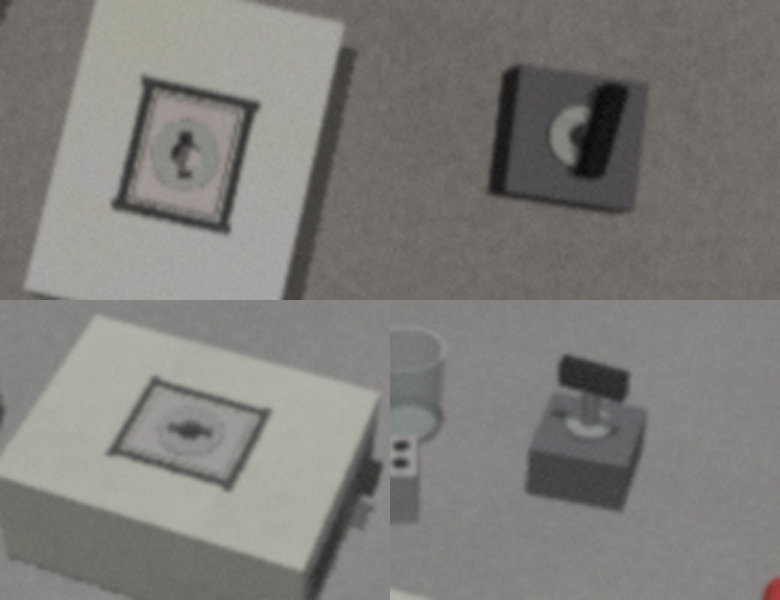

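```bash
python3 - <<'E'
from h import *
for n in("top","side"):
    z=np.load(f"pics/{n}0.npz");W=cloud(n,z['d']);p=z['p'].astype(int)
    Z=W[...,2]; X=W[...,0];Y=W[...,1]
    reg=lambda x0,x1,y0,y1,a,b:(X>x0)&(X<x1)&(Y>y0)&(Y<y1)&(Z>a)&(Z<b)
    def show(name,m,zz):
        v,u=np.nonzero(m); pts=np.array([onz(n,a,b,zz)[:2] for a,b in zip(u,v)],np.float32)
        r=cv2.minAreaRect(pts); print(n,name,len(u),"zmed",np.median(Z[m]).round(1),"c",np.round(r[0],1),"wh",np.round(r[1],1),"ang",round(r[2],1))
    show("bench",reg(400,450,-150,-50,-20,20),0)
    show("handle",reg(470,560,-340,-240,85,130),106)
    show("holder",reg(450,600,-350,-200,38,52),46)
    m=reg(430,750,-100,180,78,95)
    zz=np.median(Z[m]); show("heater",m,zz)
    show("tile",(p.min(2)>80)&((p[...,0]-p[...,2])>12)&reg(400,600,200,400,5,20),12)
    u,v=(303,217) if n=="top" else (308,253)
    s=Z[v-12:v+13,u-14:u+15]; print(np.nanpercentile(s,[10,50,90,97]))
E
```

```text
top bench 1377 zmed 1.3 c [ 425.2 -100.7] wh [49.4 98.3] ang 0.6
top handle 314 zmed 105.7 c [ 514.2 -292. ] wh [17.1 57.9] ang 72.3
top holder 1462 zmed 47.0 c [ 514.5 -294.1] wh [82.5 80.8] ang 81.7
top heater 9131 zmed 87.8 c [605.7  81.7] wh [238.8 201.1] ang 77.5
top tile 3549 zmed 13.7 c [492.5 303.8] wh [122.5 110.1] ang 19.1
[73.23348572 88.52274374 91.15958852 92.39963812]
side bench 772 zmed -0.1 c [425.2 -99.9] wh [102.8  49.9] ang 89.6
side handle 243 zmed 99.0 c [ 516.1 -281.7] wh [39.1 62.4] ang 72.8
side holder 668 zmed 46.0 c [ 516.7 -291.7] wh [91.5 81.3] ang 81.6
side heater 6779 zmed 86.2 c [607.9  79.1] wh [238.  201.8] ang 77.4
side tile 5236 zmed 11.5 c [495.4 303.2] wh [117.8 109.9] ang 18.9
[84.6620555  86.89833389 88.75416818 89.5765956 ]
```

```bash
python3 - <<'E'
from h import *
# rectify to metric 0.25mm/px at block top plane z=88.3
ims=[]
for n in("top","side"):
    p=np.load(f"pics/{n}0.npz")['p']
    zt=88.3
    # map: out(i,j): x=650-i*.25 ; y=75-j*.25
    src=[];dst=[]
    for x,y in((650,75),(650,-25),(550,75),(550,-25)):
        src.append(px(n,(x,y,zt)));dst.append(((75-y)*4,(650-x)*4))
    H=cv2.getPerspectiveTransform(np.float32(src),np.float32(dst))
    ims.append(cv2.warpPerspective(p,H,(400,400),flags=cv2.INTER_CUBIC)[:,:,::-1])
    g=cv2.cvtColor(ims[-1],cv2.COLOR_BGR2GRAY); np.save(f"pics/r{n}.npy",ims[-1])
cv2.imwrite("pics/rect.png",np.hstack(ims))
E
```

```text
(no output)
```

View pics/rect.png

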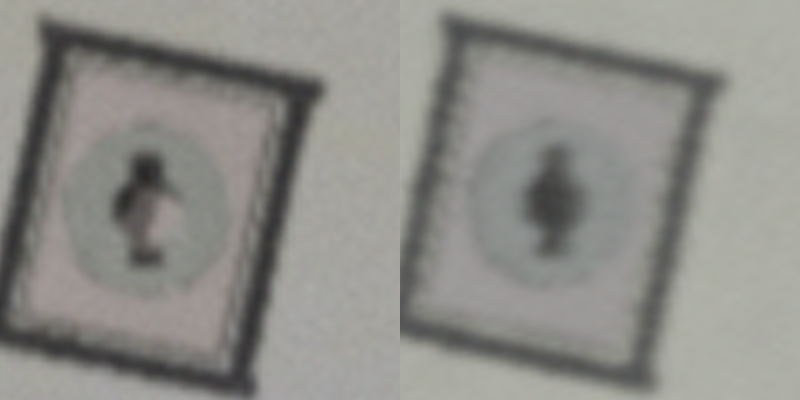

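```bash
python3 - <<'E'
from h import *
for n in("top","side"):
    im=np.load(f"pics/r{n}.npy"); b=cv2.GaussianBlur(im,(0,0),3).astype(int)
    d=b[...,2]-b[...,1]  # r-g
    g=b.sum(2)/3
    print(n,"block",d[300,60:200:20] , "ins",d[210,70:100:8])
    yy,xx=np.mgrid[:400,:400]; near=(np.hypot(xx-148,yy-206)<105)
    th=(np.median(d[near&(np.hypot(xx-148,yy-206)>95)])+np.median(d[(np.hypot(xx-148,yy-206)<75)&(np.hypot(xx-148,yy-206)>60)]))/2
    m=((d<th)&near).astype(np.uint8)
    c=max(cv2.findContours(m,0,1)[0],key=cv2.contourArea); h=cv2.convexHull(c); e=cv2.fitEllipse(h)
    print("ins ellipse",e,"->",650-e[0][1]/4,75-e[0][0]/4)
    k=((g<(110 if n=="side" else 110))&(np.hypot(xx-148,yy-206)<64)).astype(np.uint8)
    print(np.percentile(g[np.hypot(xx-148,yy-206)<64],[2,10,25,50,75]))
    for t in(85,95,105,115):
        k=((g<t)&(np.hypot(xx-148,yy-206)<64)).astype(np.uint8)
        M=cv2.moments(k,True)
        if M['m00']>50:
            print(t,M['m00']/16,650-M['m01']/M['m00']/4,75-M['m10']/M['m00']/4, "ang yaw",np.degrees(.5*np.arctan2(2*M['mu11'],M['mu02']-M['mu20'])))
    # dark frame
    k=((g<90)&(np.hypot(xx-148,yy-206)>90)).astype(np.uint8)
    ys,xs=np.nonzero(k); r=cv2.minAreaRect(np.float32(np.c_[xs,ys])); print("frame",650-r[0][1]/4,75-r[0][0]/4,np.array(r[1])/4,r[2])
E
```

```text
top block [8 6 7 6 6 4 7] ins [-1 -1 -2 -3]
ins ellipse ((146.57508850097656, 209.77198791503906), (168.79685974121094, 171.3159942626953), 152.46388244628906) -> 597.5570030212402 38.35622787475586
[ 53.  74.  97. 131. 136.]
85 126.0 601.1622023809524 40.162326388888886 ang yaw -6.067998488254707
95 187.6875 599.5250582750583 40.08891108891109 ang yaw -4.237518407039446
105 238.5625 598.8649462929002 39.9665313073094 ang yaw -3.7652847754818577
115 289.75 598.6486734253667 39.82166738567731 ang yaw -3.7615891511922137
frame 597.3225631713867 37.79695129394531 [70.66368866 81.07029724] 12.094757080078125
side block [1 2 3 3 3 2 2] ins [-1 -3 -3 -3]
ins ellipse ((152.39793395996094, 202.4010772705078), (167.2945556640625, 175.94039916992188), 75.07483673095703) -> 599.399730682373 36.900516510009766
[ 66.          77.          99.66666667 131.         141.33333333]
85 118.5 599.2899525316456 37.1587552742616 ang yaw 3.718156196598391
95 174.125 599.2716259870782 36.93575017946877 ang yaw 0.39731326029092323
105 229.25 599.3959242093784 36.779852780806976 ang yaw -0.8468242615059886
115 285.0625 599.425345319009 36.66312212234159 ang yaw -1.3344598424859315
frame 598.9600219726562 38.59620666503906 [65.37765503 77.71060181] 13.052520751953125
```

```bash
cat >> h.py <<'E'
from scipy.spatial.transform import Rotation as Ro
def plan(p1,yaw1,n,p0=None,yaw0=None,long=None):
    s=manip.read_state(); p0=s["eef_pos"] if p0 is None else p0; y0=s["eef_rot"][2] if yaw0 is None else yaw0
    dy=yaw1-y0; D=(np.array(p1)-p0)/n
    if long is None: dy=(dy+np.pi)%(2*np.pi)-np.pi
    out=[]
    for k in range(n):
        y=y0+dy*k/n; c,sn=np.cos(y),np.sin(y)
        out.append([[round((c*D[0]+sn*D[1])/10,2),round((sn*D[0]-c*D[1])/10,2),round(-D[2]/10,2)],round(-dy/n,3)])
    for k in range(0,n,5): print(str([[1]+r for r in out[k:k+5]]).replace(" ",""))
E
python3 -c "
from h import *
plan([515.3,-292.7,160],np.radians(72.3),22,long=1)"
```

```text
[[1,[np.float64(-0.59),np.float64(-1.9),np.float64(0.2)],np.float64(-0.116)],[1,[np.float64(-0.36),np.float64(-1.95),np.float64(0.2)],np.float64(-0.116)],[1,[np.float64(-0.13),np.float64(-1.98),np.float64(0.2)],np.float64(-0.116)],[1,[np.float64(0.1),np.float64(-1.98),np.float64(0.2)],np.float64(-0.116)],[1,[np.float64(0.33),np.float64(-1.96),np.float64(0.2)],np.float64(-0.116)]]
[[1,[np.float64(0.55),np.float64(-1.91),np.float64(0.2)],np.float64(-0.116)],[1,[np.float64(0.77),np.float64(-1.83),np.float64(0.2)],np.float64(-0.116)],[1,[np.float64(0.98),np.float64(-1.73),np.float64(0.2)],np.float64(-0.116)],[1,[np.float64(1.17),np.float64(-1.6),np.float64(0.2)],np.float64(-0.116)],[1,[np.float64(1.35),np.float64(-1.46),np.float64(0.2)],np.float64(-0.116)]]
[[1,[np.float64(1.51),np.float64(-1.29),np.float64(0.2)],np.float64(-0.116)],[1,[np.float64(1.65),np.float64(-1.11),np.float64(0.2)],np.float64(-0.116)],[1,[np.float64(1.77),np.float64(-0.91),np.float64(0.2)],np.float64(-0.116)],[1,[np.float64(1.86),np.float64(-0.7),np.float64(0.2)],np.float64(-0.116)],[1,[np.float64(1.93),np.float64(-0.48),np.float64(0.2)],np.float64(-0.116)]]
[[1,[np.float64(1.97),np.float64(-0.25),np.float64(0.2)],np.float64(-0.116)],[1,[np.float64(1.99),np.float64(-0.02),np.float64(0.2)],np.float64(-0.116)],[1,[np.float64(1.97),np.float64(0.21),np.float64(0.2)],np.float64(-0.116)],[1,[np.float64(1.94),np.float64(0.44),np.float64(0.2)],np.float64(-0.116)],[1,[np.float64(1.87),np.float64(0.66),np.float64(0.2)],np.float64(-0.116)]]
[[1,[np.float64(1.78),np.float64(0.88),np.float64(0.2)],np.float64(-0.116)],[1,[np.float64(1.67),np.float64(1.08),np.float64(0.2)],np.float64(-0.116)]]
```

>>> arm_command(steps=[[1, [-0.6, -1.9, 0.2], -0.116], [1, [-0.4, -1.9, 0.2], -0.116], [1, [-0.1, -2, 0.2], -0.116], [1, [0.1, -2, 0.2], -0.116], [1, [0.3, -2, 0.2], -0.116]], force=25)

```text
clock: 0.52
eef_pos: [232.3, -474.6, 195.1]
eef_rot: [-3.141, 0.001, -0.712]
wrist_force: [-0.4, 0.3, 0.1]
finger_gap: 93.8
```

>>> arm_command(steps=[[1, [0.55, -1.9, 0.2], -0.116], [1, [0.8, -1.8, 0.2], -0.116], [1, [1, -1.7, 0.2], -0.116], [1, [1.2, -1.6, 0.2], -0.116], [1, [1.35, -1.5, 0.2], -0.116]])

```text
clock: 0.93
eef_pos: [316.3, -421.5, 185.1]
eef_rot: [-3.141, 0.0, -0.132]
wrist_force: [-0.2, -0.3, 1.1]
finger_gap: 94.1
```

>>> arm_command(steps=[[1, [1.5, -1.3, 0.2], -0.116], [1, [1.65, -1.1, 0.2], -0.116], [1, [1.8, -0.9, 0.2], -0.116], [1, [1.85, -0.7, 0.2], -0.116], [1, [1.9, -0.5, 0.2], -0.116]])

```text
clock: 1.35
eef_pos: [399.8, -367.8, 175.1]
eef_rot: [-3.141, 0.0, 0.448]
wrist_force: [0.0, -1.4, 0.7]
finger_gap: 94.2
```

>>> arm_command(steps=[[1, [1.95, -0.25, 0.2], -0.116], [1, [2, 0, 0.2], -0.116], [1, [2, 0.2, 0.2], -0.116], [1, [1.9, 0.4, 0.2], -0.116], [1, [1.9, 0.7, 0.2], -0.116]])

```text
clock: 1.77
eef_pos: [483.5, -314.4, 165.0]
eef_rot: [-3.141, -0.0, 1.028]
wrist_force: [0.1, 0.6, 0.0]
finger_gap: 94.1
```

>>> arm_command(steps=[[1, [1.8, 0.9, 0.2], -0.116], [1, [1.7, 1.1, 0.2], -0.116], [1, [0, 0, 0], 0], [1, [0, 0, 0], 0]])

```text
clock: 2.1
eef_pos: [517.2, -293.2, 160.8]
eef_rot: [-3.14, -0.0, 1.253]
wrist_force: [0.5, 0.3, -0.2]
finger_gap: 94.0
```

>>> arm_command(steps=[[1, [0, -0.2, 2], -0.008], [1, [0, 0, 2], 0], [1, [0, 0, 2], 0], [1, [0, 0, 1.5], 0], [1, [0, 0, 0.6], 0]])

```text
clock: 2.52
eef_pos: [513.6, -293.3, 78.3]
eef_rot: [-3.139, -0.001, 1.258]
wrist_force: [-0.6, -0.4, 0.1]
finger_gap: 93.9
```

```bash
python3 - <<'E'
from h import *
print(manip.read_state()["eef_pos"])
p,d=manip.camera("side"); q,e=manip.camera("top")
np.savez("pics/s1.npz",p=p,d=d,q=q,e=e)
a=cv2.resize(p[100:220,290:450,::-1],(800,600),interpolation=2)[:, :]
b=cv2.resize(q[200:320,400:560,::-1],(400,300),interpolation=2)
cv2.imwrite("pics/s1.png",np.hstack([cv2.resize(a,(400,300)),b]))
E
```

```text
[ 513.60801049 -293.27166643   78.34130275]
```

View pics/s1.png

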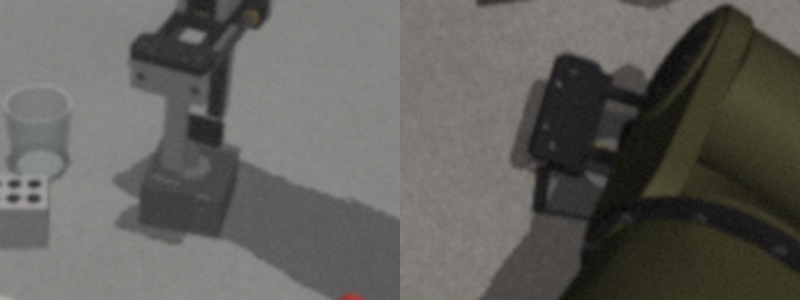

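>>> arm_command(steps=[[0.6, [0, 0, 0.3], 0], [0.3, [0, 0, 0], 0], [0.2, [0, 0, 0], 0], [0.15, [0, 0, 0], 0], [0.12, [0, 0, 0], 0]], force=40)

```text
clock: 3.03
eef_pos: [515.4, -293.2, 78.0]
eef_rot: [3.141, 0.0, 1.262]
wrist_force: [0.4, 0.9, -0.2]
finger_gap: 64.3
```

>>> arm_command(steps=[[0.08, [0, 0, 0], 0], [0.05, [0, 0, 0], 0], [0.05, [0, 0, 0], 0], [0.05, [0, 0, 0], 0]])

```text
clock: 3.37
eef_pos: [515.3, -293.0, 77.4]
eef_rot: [-3.142, -0.0, 1.262]
wrist_force: [-0.9, -1.0, 0.9]
finger_gap: 37.2
```

>>> arm_command(steps=[[0.05, [0, 0, 0], 0], [0.05, [0, 0, 0], 0], [0.05, [0, 0, 0], 0], [0.05, [0, 0, 0], 0], [0, [0, 0, 0], 0]])

```text
clock: 3.78
eef_pos: [515.1, -293.0, 77.2]
eef_rot: [-3.141, -0.0, 1.262]
wrist_force: [-1.0, -0.0, -2.5]
finger_gap: 11.6
```

>>> arm_command(steps=[[0, [0, 0, 0], 0], [0, [0, 0, 0], 0]])

```text
clock: 3.95
eef_pos: [515.1, -292.9, 77.2]
eef_rot: [-3.141, -0.0, 1.262]
wrist_force: [-0.2, 0.2, -2.1]
finger_gap: 12.3
```

>>> arm_command(steps=[[0, [0, 0, -1], 0], [0, [0, 0, -2.5], 0], [0, [0, 0, -3], 0], [0, [0, 0, -2.8], 0], [0, [0, 0, -1.5], 0]])

```text
clock: 4.37
eef_pos: [515.9, -293.4, 189.8]
eef_rot: [3.137, 0.001, 1.262]
wrist_force: [0.4, -0.0, -2.1]
finger_gap: 12.2
```

```bash
python3 -c "
from h import *
s=manip.read_state();print(s['wrist_force'],s['eef_pos'],s['finger_gap'])
plan([598.5,37.6,185],np.radians(88.5),15,p0=np.array([515.2,-293,185]),yaw0=1.262)" | sed 's/np.float64(\([-0-9.]*\))/\1/g'
```

```text
[ 0.4019736  -0.03799415 -2.05588756] [ 515.94249619 -293.43520335  189.83630752] 12.214778066316825
[[1,[2.27,-0.14,-0.0],-0.019],[1,[2.27,-0.1,-0.0],-0.019],[1,[2.27,-0.06,-0.0],-0.019],[1,[2.27,-0.01,-0.0],-0.019],[1,[2.27,0.03,-0.0],-0.019]]
[[1,[2.27,0.07,-0.0],-0.019],[1,[2.27,0.12,-0.0],-0.019],[1,[2.27,0.16,-0.0],-0.019],[1,[2.26,0.2,-0.0],-0.019],[1,[2.26,0.24,-0.0],-0.019]]
[[1,[2.25,0.29,-0.0],-0.019],[1,[2.25,0.33,-0.0],-0.019],[1,[2.24,0.37,-0.0],-0.019],[1,[2.23,0.41,-0.0],-0.019],[1,[2.23,0.46,-0.0],-0.019]]
```

>>> arm_command(steps=[[0, [2.25, -0.14, 0], -0.019], [0, [2.25, -0.1, 0], -0.019], [0, [2.25, -0.05, 0], -0.019], [0, [2.25, 0, 0], -0.019], [0, [2.25, 0.05, 0], -0.019]])

```text
clock: 4.78
eef_pos: [543.2, -182.9, 186.3]
eef_rot: [3.141, 0.0, 1.358]
wrist_force: [-0.4, 0.6, -2.4]
finger_gap: 12.1
```

>>> arm_command(steps=[[0, [2.25, 0.05, 0], -0.019], [0, [2.25, 0.1, 0], -0.019], [0, [2.25, 0.15, 0], -0.019], [0, [2.25, 0.2, 0], -0.019], [0, [2.25, 0.25, 0], -0.019]])

```text
clock: 5.2
eef_pos: [570.3, -73.3, 186.3]
eef_rot: [3.141, 0.0, 1.453]
wrist_force: [1.2, -0.5, -3.1]
finger_gap: 12.6
```

>>> arm_command(steps=[[0, [2.25, 0.3, 0], -0.019], [0, [2.25, 0.33, 0], -0.019], [0, [2.25, 0.37, 0], -0.019], [0, [2.25, 0.4, 0], -0.019], [0, [2.25, 0.45, 0], -0.019]])

```text
clock: 5.62
eef_pos: [597.8, 37.4, 186.3]
eef_rot: [3.141, -0.0, 1.548]
wrist_force: [0.3, 0.7, -2.2]
finger_gap: 12.2
```

>>> arm_command(steps=[[0, [0, 0, 0], 0], [0, [0, 0, 0], 0], [0, [0, 0, 0], 0]])

```text
clock: 5.87
eef_pos: [597.5, 35.8, 185.8]
eef_rot: [3.141, 0.0, 1.547]
wrist_force: [-0.4, 0.2, -2.9]
finger_gap: 12.0
```

```bash
python3 - <<'E'
from h import *
s=manip.read_state();print(s['wrist_force'],s['eef_pos'],s['eef_rot'],s['moment'])
p,d=manip.camera("side"); q,e=manip.camera("top")
np.savez("pics/s2.npz",p=p,d=d,q=q,e=e)
a=cv2.resize(p[180:300,230:390,::-1],(400,300),interpolation=2)
b=cv2.resize(q[140:290,220:420,::-1],(400,300),interpolation=2)
cv2.imwrite("pics/s2.png",np.hstack([a,b]))
E
```

```text
[-0.37786146  0.18791794 -2.93894311] [597.50780331  35.7519345  185.81646257] [3.14149264e+00 1.77452266e-04 1.54666836e+00] [ 0.02361743 -0.15265469 -0.02132274]
```

View pics/s2.png

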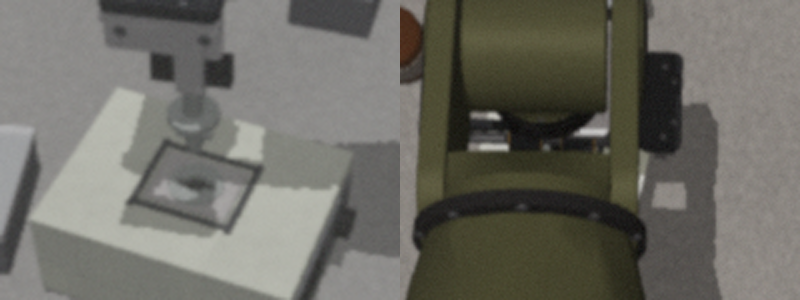

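```bash
python3 - <<'E'
from h import *
z=np.load("pics/s2.npz")
p=z['p']
cv2.imwrite("pics/s2b.png",cv2.resize(p[195:270,270:350,::-1],(800,750)[:1]+(600,) if 0 else (640,600),interpolation=2))
o=np.array([597.5,35.75,185.8-31.2])
for nm,zz in(("coltop",6),("colbot",0),("nose",-32.5),("lugs",-16),("hand",60)):
    u=px("side",o+[0,0,zz]); print(nm,u.round(1),"crop",((u-[270,195])*8).round(0))
print((px("side",[598.5,37.6,88.3])-[270,195])*8)
E
```

```text
coltop [308.3 224.8] crop [306. 238.]
colbot [308.3 227.3] crop [307. 258.]
nose [308.7 240.1] crop [310. 361.]
lugs [308.5 233.7] crop [308. 309.]
hand [307.6 201.4] crop [301.  51.]
[307.13110979 466.87874123]
```

View pics/s2b.png

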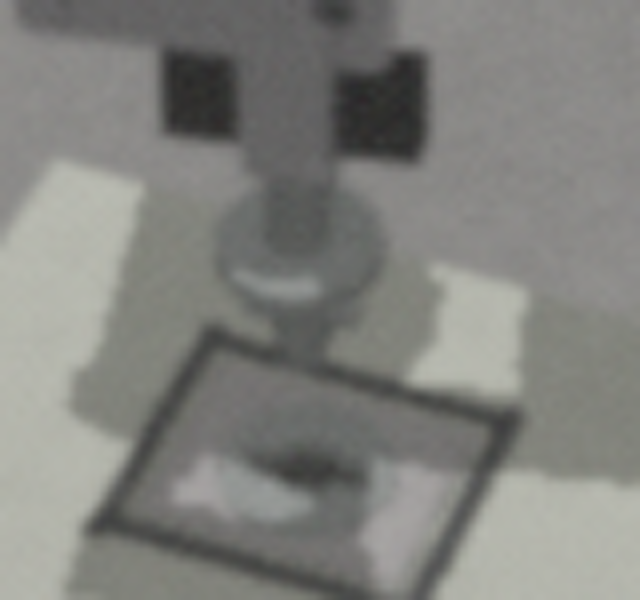

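>>> arm_command(steps=[[0, [0.15, 0.06, 1], 0], [0, [0, 0, 1.2], 0], [0, [0, 0, 0.6], 0], [0, [0, 0, 0.2], 0], [0, [0, 0, 0], 0]])

```text
clock: 6.38
eef_pos: [597.9, 37.6, 154.4]
eef_rot: [-3.14, 0.0, 1.547]
wrist_force: [0.2, 0.3, -2.0]
finger_gap: 12.4
```

>>> arm_command(steps=[[0, [0, 0, 0.3], 0], [0, [0, 0, 0.3], 0], [0, [0, 0, 0.2], 0], [0, [0, 0, 0], 0]])

```text
clock: 6.72
eef_pos: [598.1, 37.7, 147.0]
eef_rot: [-3.141, 0.0, 1.547]
wrist_force: [-0.5, 0.4, -2.8]
finger_gap: 12.4
```

```bash
python3 - <<'E'
from h import *
s=manip.read_state();print(s['wrist_force'],s['eef_pos'],s['eef_rot'],s['moment'])
p,d=manip.camera("side")
np.savez("pics/s3.npz",p=p)
cv2.imwrite("pics/s3.png",cv2.resize(p[210:285,270:350,::-1],(640,600),interpolation=2))
o=s['eef_pos']-[0,0,31.2]
for nm,zz in(("coltop",6),("colbot",0),("nose",-32.5)):
    u=px("side",o+[0,0,zz]); print(nm,u.round(1),"crop",((u-[270,210])*8).round(0))
print((px("side",[599.4,36.9,88.3])-[270,210])*8)
E
```

```text
[-0.47044513  0.41346696 -2.80044306] [598.11647336  37.70900741 147.03101746] [-3.14103741e+00  3.84965624e-06  1.54705521e+00] [ 0.00778461 -0.11341395  0.01710548]
coltop [308.2 240.9] crop [306. 248.]
colbot [308.3 243.2] crop [306. 266.]
nose [308.6 255.2] crop [309. 362.]
[303.82876048 344.23400523]
```

View pics/s3.png

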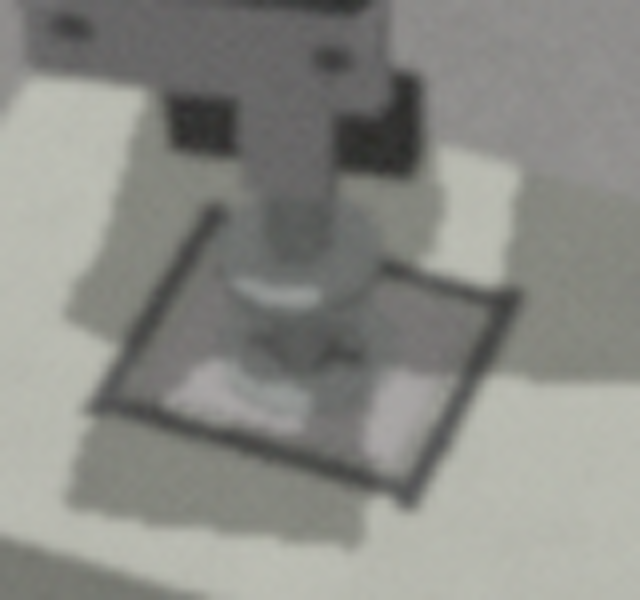

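>>> arm_command(steps=[[0, [0, 0, 0.2], 0], [0, [0, 0, 0.2], 0], [0, [0, 0, 0.2], 0], [0, [0, 0, 0], 0]])

```text
clock: 7.1
eef_pos: [598.1, 37.7, 140.9]
eef_rot: [-3.141, -0.0, 1.547]
wrist_force: [0.6, 0.4, -2.1]
finger_gap: 12.1
```

>>> arm_command(steps=[[0, [0, 0, 0.1], 0], [0, [0, 0, 0.1], 0], [0, [0, 0, 0.1], 0], [0, [0, 0, 0], 0]])

```text
clock: 7.43
eef_pos: [598.2, 37.7, 138.2]
eef_rot: [-3.141, 0.0, 1.547]
wrist_force: [-0.1, 0.2, -1.6]
finger_gap: 12.1
```

>>> arm_command(steps=[[0, [0, 0, 0.1], 0], [0, [0, 0, 0.1], 0], [0, [0, 0, 0], 0]])

```text
clock: 7.68
eef_pos: [598.2, 37.7, 136.2]
eef_rot: [-3.141, -0.0, 1.547]
wrist_force: [1.2, -0.3, -2.4]
finger_gap: 12.1
```

>>> arm_command(steps=[[0, [0, 0, 0.1], 0], [0, [0, 0, 0.1], 0], [0, [0, 0, 0], 0]])

```text
clock: 7.93
eef_pos: [598.2, 37.7, 134.2]
eef_rot: [-3.141, -0.0, 1.547]
wrist_force: [1.1, 1.1, -2.0]
finger_gap: 12.5
```

>>> arm_command(steps=[[0, [0, 0, 0.1], 0], [0, [0, 0, 0.1], 0], [0, [0, 0, 0], 0]])

```text
clock: 8.18
eef_pos: [598.2, 37.7, 132.2]
eef_rot: [-3.141, -0.0, 1.547]
wrist_force: [-0.2, -0.3, -2.7]
finger_gap: 12.0
```

>>> arm_command(steps=[[0, [0, 0, 0.15], 0], [0, [0, 0, 0.15], 0], [0, [0, 0, 0.15], 0], [0, [0, 0, 0], 0]])

```text
clock: 8.52
eef_pos: [598.2, 37.7, 127.5]
eef_rot: [-3.141, 0.0, 1.547]
wrist_force: [0.3, 0.5, -2.8]
finger_gap: 12.4
```

>>> arm_command(steps=[[0, [0, 0, 0.15], 0], [0, [0, 0, 0.1], 0], [0, [0, 0, 0], 0]])

```text
clock: 8.77
eef_pos: [598.2, 37.7, 125.2]
eef_rot: [-3.141, 0.0, 1.547]
wrist_force: [0.5, 0.8, -2.5]
finger_gap: 12.2
```

>>> arm_command(steps=[[0, [0, 0, 0.07], 0], [0, [0, 0, 0.07], 0], [0, [0, 0, 0], 0]])

```text
clock: 9.02
eef_pos: [598.2, 37.7, 123.9]
eef_rot: [-3.141, -0.0, 1.547]
wrist_force: [0.8, -0.6, -1.9]
finger_gap: 12.1
```

>>> arm_command(steps=[[0, [0, 0, 0.05], 0], [0, [0, 0, 0], 0]])

```text
clock: 9.18
eef_pos: [598.3, 37.7, 123.5]
eef_rot: [-3.142, -0.0, 1.547]
wrist_force: [-0.0, -0.1, -3.0]
finger_gap: 12.4
```

>>> arm_command(steps=[[0, [0, 0, 0.05], 0], [0, [0, 0, 0], 0]])

```text
clock: 9.35
eef_pos: [598.2, 37.7, 123.0]
eef_rot: [-3.141, 0.0, 1.547]
wrist_force: [-0.2, 0.2, -2.3]
finger_gap: 12.2
```

>>> arm_command(steps=[[0, [0, 0, 0.05], 0], [0, [0, 0, 0], 0]])

```text
clock: 9.52
eef_pos: [598.2, 37.7, 122.5]
eef_rot: [-3.141, -0.0, 1.547]
wrist_force: [-0.7, -0.5, -2.1]
finger_gap: 12.0
```

>>> arm_command(steps=[[0, [0, 0, 0.04], 0], [0, [0, 0, 0], 0]])

```text
clock: 9.68
eef_pos: [598.4, 37.7, 122.3]
eef_rot: [3.141, -0.0, 1.547]
wrist_force: [-0.3, -0.0, -1.1]
finger_gap: 12.5
```

>>> arm_command(steps=[[0, [0, 0, 0.04], 0], [0, [0, 0, 0], 0]])

```text
clock: 9.85
eef_pos: [598.5, 37.7, 122.2]
eef_rot: [3.141, -0.0, 1.547]
wrist_force: [-0.3, -0.2, 2.4]
finger_gap: 12.2
```

>>> arm_command(steps=[[0, [0, 0, -0.02], 0.05], [0, [0, 0, 0.015], 0.06], [0, [0, 0, 0.02], 0.06], [0, [0, 0, 0.02], 0.06], [0, [0, 0, 0], 0]])

```text
clock: 10.27
eef_pos: [598.4, 37.7, 121.5]
eef_rot: [3.141, -0.0, 1.314]
wrist_force: [0.5, -0.0, 1.2]
finger_gap: 12.2
```

```bash
cat > st.py <<'E'
from h import *
s=manip.read_state();print(s['clock'],s['wrist_force'].round(2),s['eef_pos'].round(2),s['eef_rot'].round(4),s['moment'].round(3),s['joints'].round(3))
E
python3 st.py
```

```text
10.2667 [ 0.49 -0.    1.22] [598.37  37.71 121.51] [ 3.1413e+00 -1.0000e-04  1.3142e+00] [-0.002 -0.18  -0.016] [ 0.002  0.486  1.466  0.     1.19  -1.312]
```

>>> arm_command(steps=[[0, [0, 0, 0.01], 0.07], [0, [0, 0, 0.022], 0.07], [0, [0, 0, 0.022], 0.07], [0, [0, 0, 0], 0]])

```text
clock: 10.6
eef_pos: [598.3, 37.7, 120.9]
eef_rot: [3.141, -0.0, 1.106]
wrist_force: [0.6, 0.9, 0.3]
finger_gap: 12.1
```

```bash
python3 st.py
```

```text
10.6 [0.55 0.86 0.31] [598.34  37.68 120.88] [ 3.1414e+00 -1.0000e-04  1.1057e+00] [-0.017 -0.175 -0.058] [ 0.002  0.486  1.466 -0.     1.189 -1.104]
```

>>> arm_command(steps=[[0, [0, 0, 0.02], 0.07], [0, [0, 0, 0.022], 0.07], [0, [0, 0, 0.022], 0.07], [0, [0, 0, 0], 0]])

```text
clock: 10.93
eef_pos: [598.3, 37.7, 120.2]
eef_rot: [-3.142, -0.0, 0.897]
wrist_force: [0.0, 0.2, -0.6]
finger_gap: 12.1
```

```bash
python3 st.py
```

```text
10.9333 [ 0.05  0.19 -0.65] [598.27  37.71 120.2 ] [-3.1416 -0.      0.8973] [ 0.029 -0.207 -0.032] [ 0.002  0.487  1.467  0.     1.188 -0.895]
```

>>> arm_command(steps=[[0, [0, 0, 0.02], 0.07], [0, [0, 0, 0.02], 0.07], [0, [0, 0, 0.02], 0.07], [0, [0, 0, 0], 0]])

```text
clock: 11.27
eef_pos: [598.2, 37.7, 119.5]
eef_rot: [-3.142, 0.0, 0.689]
wrist_force: [-0.5, -0.2, -0.7]
finger_gap: 12.4
```

```bash
python3 st.py
```

```text
11.2667 [-0.5  -0.21 -0.68] [598.25  37.7  119.54] [-3.1415e+00  1.0000e-04  6.8850e-01] [ 0.014 -0.195 -0.028] [ 0.002  0.488  1.467  0.     1.187 -0.687]
```

>>> arm_command(steps=[[0, [0, 0, 0.015], 0.06], [0, [0, 0, 0.01], 0.06], [0, [0, 0, 0], 0.06], [0, [0, 0, 0], 0]])

```text
clock: 11.6
eef_pos: [598.3, 37.8, 119.4]
eef_rot: [-3.142, -0.0, 0.51]
wrist_force: [0.2, 0.3, -0.5]
finger_gap: 12.2
```

```bash
python3 st.py
```

```text
11.6 [ 0.24  0.3  -0.46] [598.32  37.81 119.42] [-3.1415e+00 -2.0000e-04  5.0980e-01] [ 0.072 -0.144  0.014] [ 0.002  0.488  1.467  0.     1.186 -0.508]
```

>>> arm_command(steps=[[0, [0, 0, 0], 0.05], [0, [0, 0, 0], 0.05], [0, [0, 0, 0], 0.05], [0, [0, 0, 0], 0]])

```text
clock: 11.93
eef_pos: [598.3, 37.8, 119.4]
eef_rot: [-3.142, -0.0, 0.36]
wrist_force: [0.4, 1.1, -0.1]
finger_gap: 12.2
```

```bash
python3 st.py
```

```text
11.9333 [ 0.41  1.1  -0.1 ] [598.33  37.79 119.43] [-3.1415e+00 -2.0000e-04  3.6050e-01] [ 0.079 -0.166 -0.031] [ 0.002  0.488  1.467  0.     1.186 -0.359]
```

>>> arm_command(steps=[[0, [0, 0, 0], 0.04], [0, [0, 0, 0], 0.04], [0, [0, 0, 0], 0.04], [0, [0, 0, 0], 0]])

```text
clock: 12.27
eef_pos: [598.3, 37.8, 119.4]
eef_rot: [-3.142, -0.0, 0.241]
wrist_force: [1.1, 0.3, 0.8]
finger_gap: 12.2
```

```bash
python3 st.py
```

```text
12.2667 [1.12 0.32 0.82] [598.34  37.8  119.42] [-3.1415e+00 -2.0000e-04  2.4070e-01] [ 0.095 -0.183  0.017] [ 0.002  0.488  1.467  0.     1.186 -0.239]
```

>>> arm_command(steps=[[0, [0, 0, 0], 0.03], [0, [0, 0, 0], 0.03], [0, [0, 0, 0], 0]])

```text
clock: 12.52
eef_pos: [598.3, 37.8, 119.4]
eef_rot: [-3.142, -0.0, 0.181]
wrist_force: [-0.5, 0.0, -1.0]
finger_gap: 12.0
```

```bash
python3 st.py
```

```text
12.5167 [-0.49  0.   -0.96] [598.34  37.76 119.39] [-3.1415e+00 -2.0000e-04  1.8080e-01] [ 0.143 -0.277 -0.04 ] [ 0.002  0.488  1.467  0.     1.186 -0.179]
```

>>> arm_command(steps=[[0, [0, 0, 0], 0.03], [0, [0, 0, 0], 0.02], [0, [0, 0, 0], 0]])

```text
clock: 12.77
eef_pos: [598.3, 37.8, 119.3]
eef_rot: [-3.141, 0.0, 0.129]
wrist_force: [0.1, 1.6, 0.6]
finger_gap: 12.2
```

```bash
python3 st.py
```

```text
12.7667 [0.07 1.64 0.63] [598.27  37.79 119.3 ] [-3.1415  0.      0.129 ] [ 0.277 -0.274  0.072] [ 0.002  0.488  1.468  0.     1.186 -0.127]
```

>>> arm_command(steps=[[0, [0, 0, 0], 0.02], [0, [0, 0, 0], 0]])

```text
clock: 12.93
eef_pos: [598.3, 37.8, 119.3]
eef_rot: [-3.142, -0.0, 0.107]
wrist_force: [1.0, 2.6, -1.0]
finger_gap: 12.0
```

```bash
python3 st.py
```

```text
12.9333 [ 0.97  2.59 -0.95] [598.29  37.75 119.32] [-3.1416 -0.      0.1071] [ 0.271 -0.361  0.116] [ 0.002  0.488  1.468  0.     1.186 -0.105]
```

>>> arm_command(steps=[[0, [0, 0, 0], 0.02], [0, [0, 0, 0], 0]])

```text
clock: 13.1
eef_pos: [598.3, 37.7, 119.3]
eef_rot: [3.142, -0.0, 0.086]
wrist_force: [1.4, 1.4, -1.6]
finger_gap: 12.2
```

```bash
python3 st.py
```

```text
13.1 [ 1.36  1.42 -1.65] [598.29  37.73 119.31] [ 3.1416 -0.      0.0861] [ 0.306 -0.369  0.147] [ 0.002  0.488  1.468 -0.     1.186 -0.084]
```

>>> arm_command(steps=[[0, [0, 0, 0], 0.01], [0, [0, 0, 0], 0], [0, [0, 0, 0], 0]])

```text
clock: 13.35
eef_pos: [598.3, 37.7, 119.4]
eef_rot: [-3.142, 0.0, 0.077]
wrist_force: [0.8, 1.7, -2.3]
finger_gap: 12.5
```

```bash
python3 st.py; python3 - <<'E'
from h import *
p,d=manip.camera("side")
np.savez("pics/s4.npz",p=p)
cv2.imwrite("pics/s4.png",cv2.resize(p[210:285,270:350,::-1],(640,600),interpolation=2))
E
```

```text
13.35 [ 0.81  1.71 -2.33] [598.28  37.7  119.35] [-3.1416  0.      0.0771] [ 0.317 -0.551  0.119] [ 0.002  0.488  1.467  0.     1.186 -0.075]
```

View pics/s4.png

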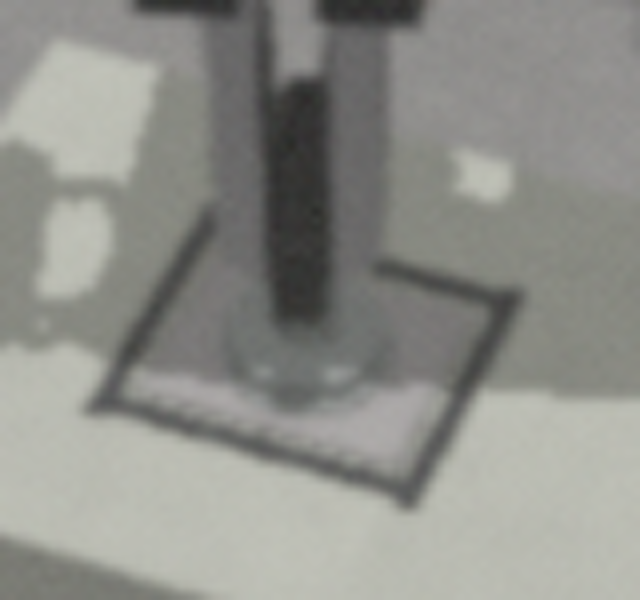

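>>> arm_command(steps=[[0, [0, 0, -0.03], 0], [0, [0, 0, -0.05], 0], [0, [0, 0, -0.08], 0], [0, [0, 0, -0.1], 0], [0, [0, 0, -0.1], 0]])

```text
clock: 13.82
eef_pos: [597.7, 37.6, 122.1]
eef_rot: [3.142, 0.002, 0.077]
wrist_force: [1.8, -0.1, -13.9]
finger_gap: 12.4
```

```bash
python3 st.py
```

```text
13.8167 [  1.78  -0.13 -13.86] [597.71  37.56 122.07] [3.1416e+00 2.1000e-03 7.6900e-02] [-0.    -0.464  0.067] [ 0.002  0.485  1.465 -0.     1.193 -0.075]
```

>>> arm_command(steps=[[0, [0, 0, -0.12], 0], [0, [0, 0, -0.15], 0], [0, [0, 0, -0.15], 0], [0, [0, 0, -0.15], 0], [0, [0, 0, -0.15], 0]])

```text
clock: 14.23
eef_pos: [598.2, 37.7, 130.3]
eef_rot: [-3.142, 0.0, 0.077]
wrist_force: [0.1, -0.0, -14.0]
finger_gap: 12.3
```

```bash
python3 st.py
```

```text
14.2333 [ 1.400e-01 -1.000e-02 -1.404e+01] [598.2   37.69 130.33] [-3.1416e+00  2.0000e-04  7.7000e-02] [ 0.05  -0.32   0.064] [ 0.002  0.476  1.458  0.     1.208 -0.075]
```

>>> arm_command(steps=[[0, [0, 0, -0.15], 0], [0, [0, 0, -0.15], 0], [0, [0, 0, -0.15], 0], [0, [0, 0, -0.15], 0], [0, [0, 0, -0.15], 0]])

```text
clock: 14.65
eef_pos: [598.4, 37.7, 138.1]
eef_rot: [3.142, -0.001, 0.077]
wrist_force: [0.6, 0.5, -9.2]
finger_gap: 12.4
```

```bash
python3 st.py
```

```text
14.65 [ 0.62  0.52 -9.24] [598.43  37.73 138.11] [ 3.1416e+00 -5.0000e-04  7.7100e-02] [-0.031 -0.202 -0.002] [ 0.002  0.469  1.45   0.     1.223 -0.075]
```

>>> arm_command(steps=[[0, [0, 0, -0.2], 0], [0, [0, 0, -0.25], 0], [0, [0, 0, -0.3], 0], [0, [0, 0, -0.3], 0], [0, [0, 0, -0.3], 0]])

```text
clock: 15.07
eef_pos: [598.4, 37.7, 151.8]
eef_rot: [3.142, -0.001, 0.077]
wrist_force: [-0.5, 0.2, -7.6]
finger_gap: 12.1
```

>>> arm_command(steps=[[0, [0, 0, -0.3], 0], [0, [0, 0, -0.3], 0], [0, [0, 0, -0.3], 0], [0, [0, 0, -0.3], 0], [0, [0, 0, -0.3], 0]])

```text
clock: 15.48
eef_pos: [598.3, 37.7, 166.5]
eef_rot: [3.142, -0.0, 0.077]
wrist_force: [0.6, 0.8, -6.1]
finger_gap: 12.5
```

>>> arm_command(steps=[[0, [0, 0, -0.3], 0], [0, [0, 0, -0.3], 0], [0, [0, 0, -0.3], 0], [0, [0, 0, -0.3], 0], [0, [0, 0, -0.2], 0]])

```text
clock: 15.9
eef_pos: [598.3, 37.7, 180.6]
eef_rot: [3.142, -0.0, 0.077]
wrist_force: [0.5, 0.5, -6.3]
finger_gap: 12.2
```

>>> arm_command(steps=[[0, [0, 0, -0.3], 0], [0, [0, 0, -0.3], 0], [0, [0, 0, -0.2], 0], [0, [0, 0, -0.1], 0], [0, [0, 0, 0], 0]])

```text
clock: 16.32
eef_pos: [598.4, 37.7, 189.4]
eef_rot: [3.142, -0.0, 0.077]
wrist_force: [-0.1, -0.5, -7.0]
finger_gap: 12.3
```

```bash
python3 st.py; python3 - <<'E'
from h import *
p,d=manip.camera("side");q,e=manip.camera("top")
np.savez("pics/s5.npz",p=p,d=d,q=q,e=e)
a=cv2.resize(p[160:280,240:400,::-1],(400,300),interpolation=2)
b=cv2.resize(q[140:290,220:420,::-1],(400,300),interpolation=2)
cv2.imwrite("pics/s5.png",np.hstack([a,b]))
E
```

```text
16.3167 [-0.13 -0.54 -7.04] [598.35  37.71 189.42] [ 3.1416e+00 -3.0000e-04  7.7000e-02] [-0.035 -0.101 -0.001] [ 0.002  0.423  1.393  0.     1.326 -0.075]
```

View pics/s5.png

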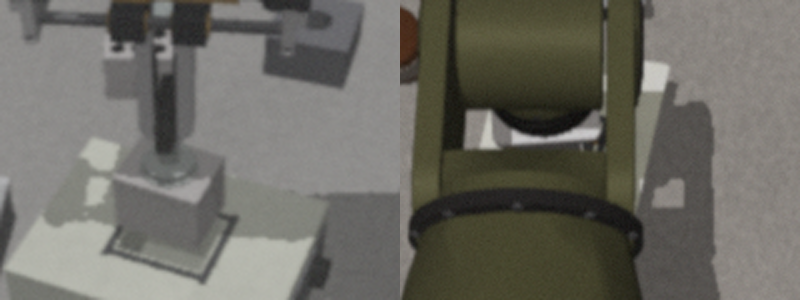

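```bash
python3 -c "
from h import *
print(onz('top',209,152,120),onz('top',242,357,55))
plan([494,303.5,189.4],0.63,20)" | sed 's/np.float64(\([-0-9.]*\))/\1/g'
```

```text
[705.36284472 201.33973897 120.        ] [345.04343312 143.1061845   55.        ]
[[1,[-0.42,-1.37,-0.0],-0.028],[1,[-0.38,-1.38,-0.0],-0.028],[1,[-0.34,-1.39,-0.0],-0.028],[1,[-0.3,-1.39,-0.0],-0.028],[1,[-0.26,-1.4,-0.0],-0.028]]
[[1,[-0.23,-1.41,-0.0],-0.028],[1,[-0.19,-1.42,-0.0],-0.028],[1,[-0.15,-1.42,-0.0],-0.028],[1,[-0.11,-1.42,-0.0],-0.028],[1,[-0.07,-1.43,-0.0],-0.028]]
[[1,[-0.03,-1.43,-0.0],-0.028],[1,[0.01,-1.43,-0.0],-0.028],[1,[0.05,-1.43,-0.0],-0.028],[1,[0.09,-1.42,-0.0],-0.028],[1,[0.13,-1.42,-0.0],-0.028]]
[[1,[0.17,-1.42,-0.0],-0.028],[1,[0.21,-1.41,-0.0],-0.028],[1,[0.25,-1.41,-0.0],-0.028],[1,[0.28,-1.4,-0.0],-0.028],[1,[0.32,-1.39,-0.0],-0.028]]
```

>>> arm_command(steps=[[0, [-0.15, -0.5, 0], -0.01], [0, [-0.3, -0.9, 0], -0.018], [0, [-0.4, -1.4, 0], -0.028], [0, [-0.35, -1.4, 0], -0.028], [0, [-0.3, -1.4, 0], -0.028]])

```text
clock: 16.83
eef_pos: [575.8, 93.4, 189.2]
eef_rot: [-3.141, 0.0, 0.193]
wrist_force: [-0.3, 0.2, -6.3]
finger_gap: 12.0
```

>>> arm_command(steps=[[0, [-0.28, -1.4, 0], -0.028], [0, [-0.23, -1.4, 0], -0.028], [0, [-0.2, -1.4, 0], -0.028], [0, [-0.15, -1.4, 0], -0.028], [0, [-0.1, -1.4, 0], -0.028]])

```text
clock: 17.25
eef_pos: [549.7, 158.6, 189.2]
eef_rot: [3.142, -0.0, 0.332]
wrist_force: [0.6, -0.2, -7.6]
finger_gap: 12.2
```

>>> arm_command(steps=[[0, [-0.05, -1.4, 0], -0.028], [0, [-0.03, -1.4, 0], -0.028], [0, [0, -1.4, 0], -0.028], [0, [0.05, -1.4, 0], -0.028], [0, [0.1, -1.4, 0], -0.028]])

```text
clock: 17.67
eef_pos: [524.2, 223.6, 189.2]
eef_rot: [3.142, -0.0, 0.472]
wrist_force: [-0.4, -0.7, -6.9]
finger_gap: 12.0
```

>>> arm_command(steps=[[0, [0.1, -1.4, 0], -0.028], [0, [0.15, -1.4, 0], -0.028], [0, [0.2, -1.4, 0], -0.028], [0, [0.2, -1.3, 0], -0.028], [0, [0.2, -0.8, 0], -0.028]])

```text
clock: 18.08
eef_pos: [500.0, 283.0, 189.2]
eef_rot: [-3.141, 0.0, 0.613]
wrist_force: [0.1, -0.0, -6.7]
finger_gap: 12.3
```

>>> arm_command(steps=[[0, [0.1, -0.5, 0], -0.014], [0, [0, 0, 0], 0], [0, [0, 0, 0], 0]])

```text
clock: 18.33
eef_pos: [498.8, 285.9, 189.1]
eef_rot: [3.141, 0.0, 0.623]
wrist_force: [-0.1, -0.4, -6.7]
finger_gap: 11.9
```

```bash
python3 st.py; python3 -c "
from h import *
plan([494,303.5,120],0.63,1)" | sed 's/np.float64(\([-0-9.]*\))/\1/g'
```

```text
18.3333 [-0.08 -0.45 -6.66] [498.78 285.92 189.11] [3.1414e+00 1.0000e-04 6.2290e-01] [-0.021 -0.084 -0.017] [ 0.457  0.369  1.468 -0.     1.305 -0.166]
[[1,[0.64,-1.71,6.91],-0.007]]
```

>>> arm_command(steps=[[0, [0.22, -0.57, 0.3], -0.007], [0, [0.21, -0.57, 1], 0], [0, [0.21, -0.57, 1.3], 0], [0, [0, 0, 1.5], 0], [0, [0, 0, 1.5], 0]])

```text
clock: 18.75
eef_pos: [493.5, 303.9, 131.7]
eef_rot: [-3.141, 0.0, 0.63]
wrist_force: [-0.1, 1.1, -7.0]
finger_gap: 12.4
```

>>> arm_command(steps=[[0, [0, 0, 1], 0], [0, [0, 0, 0.6], 0], [0, [0, 0, 0.3], 0], [0, [0, 0, 0], 0]])

```text
clock: 19.08
eef_pos: [493.8, 303.6, 113.7]
eef_rot: [-3.142, 0.001, 0.63]
wrist_force: [-0.1, -0.1, -6.9]
finger_gap: 12.4
```

```bash
python3 st.py; python3 - <<'E'
from h import *
p,d=manip.camera("side");q,e=manip.camera("top")
np.savez("pics/s6.npz",p=p,d=d,q=q,e=e)
a=cv2.resize(p[330:480,240:440,::-1],(400,300),interpolation=2)
b=cv2.resize(q[200:350,100:300,::-1],(400,300),interpolation=2)
cv2.imwrite("pics/s6.png",np.hstack([a,b]))
E
```

```text
19.0833 [-0.13 -0.11 -6.91] [493.82 303.55 113.74] [-3.1415e+00  6.0000e-04  6.2980e-01] [-0.08  -0.149 -0.009] [ 0.488  0.453  1.533  0.     1.156 -0.142]
```

View pics/s6.png

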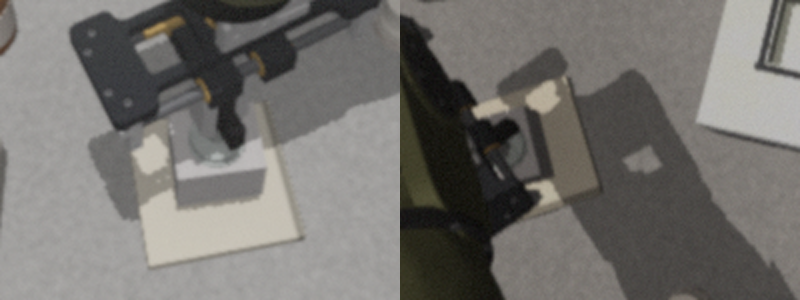

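>>> arm_command(steps=[[0, [0, 0, 0.4], 0], [0, [0, 0, 0.5], 0], [0, [0, 0, 0.4], 0], [0, [0, 0, 0.2], 0], [0, [0, 0, 0], 0]])

```text
clock: 19.6
eef_pos: [493.6, 303.5, 98.5]
eef_rot: [-3.141, 0.001, 0.63]
wrist_force: [-0.6, 0.2, -7.1]
finger_gap: 12.1
```

>>> arm_command(steps=[[0, [0, 0, 0.1], 0], [0, [0, 0, 0.1], 0], [0, [0, 0, 0], 0]])

```text
clock: 19.85
eef_pos: [493.8, 303.6, 97.1]
eef_rot: [-3.142, 0.0, 0.63]
wrist_force: [0.3, -0.8, -7.1]
finger_gap: 12.2
```

>>> arm_command(steps=[[0, [0, 0, 0.07], 0], [0, [0, 0, 0.07], 0], [0, [0, 0, 0], 0]])

```text
clock: 20.1
eef_pos: [493.8, 303.6, 95.7]
eef_rot: [-3.142, 0.0, 0.63]
wrist_force: [-0.8, 0.4, -6.3]
finger_gap: 11.7
```

>>> arm_command(steps=[[0, [0, 0, 0.06], 0], [0, [0, 0, 0.06], 0], [0, [0, 0, 0], 0]])

```text
clock: 20.35
eef_pos: [493.8, 303.6, 94.4]
eef_rot: [-3.142, 0.0, 0.63]
wrist_force: [1.2, 1.0, -6.0]
finger_gap: 12.3
```

>>> arm_command(steps=[[0, [0, 0, 0.05], 0], [0, [0, 0, 0], 0]])

```text
clock: 20.52
eef_pos: [493.8, 303.6, 94.0]
eef_rot: [-3.142, 0.0, 0.63]
wrist_force: [0.5, 0.1, -7.3]
finger_gap: 12.3
```

>>> arm_command(steps=[[0, [0, 0, 0.05], 0], [0, [0, 0, 0], 0]])

```text
clock: 20.68
eef_pos: [493.9, 303.6, 93.5]
eef_rot: [-3.142, -0.0, 0.63]
wrist_force: [-0.5, -0.4, -6.6]
finger_gap: 12.3
```

>>> arm_command(steps=[[0, [0, 0, 0.04], 0], [0, [0, 0, 0], 0]])

```text
clock: 20.85
eef_pos: [493.9, 303.7, 93.4]
eef_rot: [-3.141, -0.0, 0.63]
wrist_force: [-0.8, 0.5, -4.9]
finger_gap: 11.9
```

>>> arm_command(steps=[[0, [0, 0, 0.04], 0], [0, [0, 0, 0], 0]])

```text
clock: 21.02
eef_pos: [493.9, 303.8, 93.3]
eef_rot: [-3.141, -0.001, 0.63]
wrist_force: [-1.3, 0.4, 0.7]
finger_gap: 11.7
```

>>> arm_command(steps=[[0, [0, 0, 0.04], 0], [0, [0, 0, 0], 0]])

```text
clock: 21.18
eef_pos: [494.0, 303.9, 93.1]
eef_rot: [-3.141, -0.001, 0.63]
wrist_force: [-4.3, 0.3, 5.1]
finger_gap: 11.9
```

>>> arm_command(steps=[[0, [0, 0, -0.04], 0], [0.16, [0, 0, 0], 0], [0.2, [0, 0, 0], 0], [0.3, [0, 0, 0], 0], [0.4, [0, 0, 0], 0]], force=10)

```text
clock: 21.6
eef_pos: [494.2, 303.7, 93.0]
eef_rot: [3.141, -0.001, 0.63]
wrist_force: [0.1, -0.2, 0.9]
finger_gap: 28.5
```

>>> arm_command(steps=[[0.5, [0, 0, 0], 0], [0.6, [0, 0, 0], 0], [0.6, [0, 0, 0], 0]])

```text
clock: 21.85
eef_pos: [493.9, 303.6, 92.8]
eef_rot: [3.142, -0.0, 0.63]
wrist_force: [0.6, 0.7, -0.6]
finger_gap: 48.8
```

Fingers are free; raise straight up and check.

>>> arm_command(steps=[[0.6, [0, 0, -0.5], 0], [0.6, [0, 0, -1.5], 0], [0.6, [0, 0, -2], 0], [0.6, [0, 0, -2], 0], [0.6, [0, 0, -2], 0]])

```text
clock: 22.27
eef_pos: [493.8, 303.6, 174.1]
eef_rot: [3.142, -0.0, 0.63]
wrist_force: [-0.1, -0.3, -0.3]
finger_gap: 56.4
```

>>> arm_command(steps=[[0.6, [-2, 2, -1], 0], [0.6, [-2, 2, 0], 0], [0.6, [-2, 3, 0], 0], [0.6, [-2, 3, 0], 0], [0.6, [-2, 3, 0], 0]])

```text
clock: 22.68
eef_pos: [489.4, 138.3, 183.4]
eef_rot: [3.141, -0.001, 0.631]
wrist_force: [0.7, -0.3, -0.7]
finger_gap: 56.6
```

>>> arm_command(steps=[[0.6, [-1, 3, -0.5], 0], [0.6, [0, 3, 0], 0], [0.6, [0, 3, 0], 0], [0.6, [0, 2, 0], 0], [0.6, [0, 0, 0], 0]])

```text
clock: 23.1
eef_pos: [547.8, 42.1, 188.0]
eef_rot: [3.141, -0.0, 0.627]
wrist_force: [-1.4, 0.3, 0.2]
finger_gap: 56.5
```

```bash
python3 st.py; python3 - <<'E'
from h import *
p,d=manip.camera("side");q,e=manip.camera("top")
np.savez("pics/s7.npz",p=p,d=d,q=q,e=e)
a=cv2.resize(p[330:480,240:440,::-1],(400,300),interpolation=2)
b=cv2.resize(q[200:350,100:300,::-1],(400,300),interpolation=2)
cv2.imwrite("pics/s7.png",np.vstack([np.hstack([a,b]),np.hstack([cv2.resize(p[:,:,::-1],(400,300)),cv2.resize(q[:,:,::-1],(400,300))])]))
E
```

```text
23.1 [-1.39  0.32  0.2 ] [547.78  42.11 187.95] [ 3.1409e+00 -2.0000e-04  6.2710e-01] [ 0.009 -0.09   0.027] [ 0.01   0.313  1.546 -0.     1.282 -0.617]
```

View pics/s7.png

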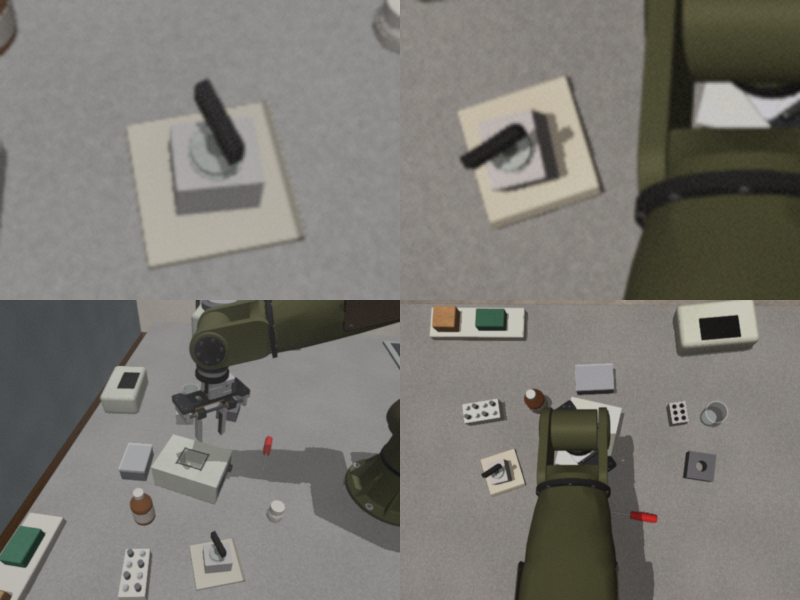

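```bash
python3 - <<'E'
from h import *
z=np.load("pics/s7.npz")
for n,P,D in(("top",'q','e'),("side",'p','d')):
    W=cloud(n,z[D]);p=z[P].astype(int);X,Y,Z=W[...,0],W[...,1],W[...,2]
    near=(abs(X-494)<80)&(abs(Y-303)<80)
    def f(m,zz):
        m=cv2.morphologyEx(m.astype(np.uint8),cv2.MORPH_OPEN,np.ones((3,3)));v,u=np.nonzero(m)
        r=cv2.minAreaRect(np.array([onz(n,a,b,zz)[:2] for a,b in zip(u,v)],np.float32)); return np.round(r[0],1),np.round(r[1],1),round(r[2],1)
    t=near&((p[...,0]-p[...,2])>12)&(Z<22)&(Z>5)
    b=near&(Z>57)&(Z<67.5)
    print(n,"tile",f(t,12),"blocktop",f(b,62),np.median(Z[b]))
E
```

```text
top tile (array([491.6, 303.2]), array([120.4, 111.6]), 19.0) blocktop (array([490.7, 304. ]), array([64.2, 51.3]), 14.6) 62.2698613436217
side tile (array([496. , 303.3]), array([116.8, 110. ]), 19.0) blocktop (array([493.9, 304. ]), array([63.8, 51.1]), 14.5) 60.31629407830735
```

```bash
python3 -c "
from h import *
print(manip.sign_off())"
```

```text
the job is handed in; nothing more can be done
None
```

I screwed the puller in, drew the block straight up out of the well and stood it on the cooling tile with the puller still in it. I handed the job in at about 23 s of the 72 s allowed.

**Screwing in:** The lugs dropped through the slots on the first descent and rested on the thread. I turned the puller clockwise about 84° with only 2–4 N of downward force. The resisting torque reached about 0.15 N m, then read 0.12 after one last small turn. The camera showed the collar down on the block and the block still seated in its well.

**Lifting and placing:** Drawing the block past the spring plungers took about 11 N. I set it down with roughly 12 N of contact force at the last step, then backed off slightly before letting go.

**Final checks:**
- **Upright and centred:** The block stands upright, 1–2 mm from the middle of the tile in both views.
- **Bench:** The whole-bench pictures showed nothing out of place, though the arm hid the heater from above. The gripper is clear of everything.

**What disagreed:**
- **Block angle:** The block stands about 4.5° clockwise of where I meant it, at 14.6° against the tile's 19°. It probably turned a little in the well while tightening, which would make the real tightening about 80° past the slots. I did not re-grip to check how tight it is.
- **Camera calibration:** The two cameras differ by 2–4 mm in x, so I judged the centring within each view separately.

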